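# Load the chromatography columns into the carrying tray and bar them in

### The job

Pack the columns for carrying: lay each of the three complete steel columns (hexagonal nut on both ends) in the white V-cradle of the tray that matches its length, tube down in both Vs and a nut just outside each. When all three lie there, drop the hold-down bar across them into the slots of the tray's two side brackets so that they cannot roll out. The two columns with one end nut missing are waiting for repair: leave them where they lie.

Things in the scene. Friction and masses are not known exactly. Their poses are not given: they have to be found in the camera images.
- column_short: Complete short column, lying: steel tube 13 mm in diameter, 80 mm long between two hexagonal end nuts (22 mm across flats, 18 mm long); 116 mm over the nuts, plus a 6 mm white plug at each end. Loose, about 160 g. Origin on the tube's axis at mid-length, 11 mm above the bench (it lies on nut flats, tube 4.5 mm clear); x runs along the tube.
- column_medium: Complete medium column, lying: steel tube 13 mm in diameter, 110 mm long between two hexagonal end nuts (22 mm across flats, 18 mm long); 146 mm over the nuts, plus a 6 mm white plug at each end. Loose, about 200 g. Origin on the tube's axis at mid-length, 11 mm above the bench (it lies on nut flats, tube 4.5 mm clear); x runs along the tube.
- column_long: Complete long column, lying: steel tube 13 mm in diameter, 140 mm long between two hexagonal end nuts (22 mm across flats, 18 mm long); 176 mm over the nuts, plus a 6 mm white plug at each end. Loose, about 240 g. Origin on the tube's axis at mid-length, 11 mm above the bench (it lies on nut flats, tube 4.5 mm clear); x runs along the tube.
- open_medium: Look-alike to be left: column of medium length with one end nut missing. Hex nut (22 mm) at its +x end only; the other end is bare 13 mm tube with an open bore and rests on the bench. 146 mm long without the plug. Loose. Origin near the tube's axis at mid-length, about 9 mm above the bench; x (level) runs along the column.
- open_long: Look-alike to be left: column of long length with one end nut missing. Hex nut (22 mm) at its +x end only; the other end is bare 13 mm tube with an open bore and rests on the bench. 176 mm long without the plug. Loose. Origin near the tube's axis at mid-length, about 9 mm above the bench; x (level) runs along the column.
- hold_bar: Hold-down bar: aluminium, 208 mm long (y), 14 mm wide (x), z = 2 to 12 mm, three thin rubber pads below (2 mm proud), and a black grip block on top in the middle, 14 mm wide, 46 mm long, up to z = 34 mm. Loose, about 140 g; either way round will do. Origin at the centre of its underside (of the pads); lies flat on the bench at the start.
- tray: Grey tray, fixed, 216 (x) by 204 mm (y), floor 5 mm, rim 18 mm high. Lanes along x at y = -52, 0, +52 mm, a cradle in each. Aluminium brackets at x = 0, y = +-93.5 mm, 9 mm thick, 56 mm high, each with a slot open at the top: 18 mm wide, flared to 35 mm. The bar lies in both, along y, over the columns; its origin is then 34.5 mm above the tray's. Origin: centre of underside.
- cradle_short: Short V-cradle, white, fixed in one of the tray's lanes (which one varies), 42 mm wide: two 90-degree V saddles 7 mm thick, outer faces at x = +-32 mm, V mouth 32 mm wide, tops 28 mm up. For the column with 80 mm between nuts: a nut outside each saddle, 8 mm play either way. Origin: centre of underside; x along the lane. A seated column's axis is 21 mm above it, along x.
- cradle_medium: Medium V-cradle, white, fixed in one of the tray's lanes (which one varies), 42 mm wide: two 90-degree V saddles 7 mm thick, outer faces at x = +-47 mm, V mouth 32 mm wide, tops 28 mm up. For the column with 110 mm between nuts: a nut outside each saddle, 8 mm play either way. Origin: centre of underside; x along the lane. A seated column's axis is 21 mm above it, along x.
- cradle_long: Long V-cradle, white, fixed in one of the tray's lanes (which one varies), 42 mm wide: two 90-degree V saddles 7 mm thick, outer faces at x = +-62 mm, V mouth 32 mm wide, tops 28 mm up. For the column with 140 mm between nuts: a nut outside each saddle, 8 mm play either way. Origin: centre of underside; x along the lane. A seated column's axis is 21 mm above it, along x.

How it is judged:
By the outcome, as a careful person would: the job done as asked, in the order asked, and still so for the second after the job is handed in, with the robot touching nothing.
It also fails if it takes over 109 s, if anything falls off the work surface, if the arm or the gripper's body presses on something with over 40 N, if the wrist force passes 120 N, or if a joint passes its speed limit or range.

### The arm

A 7-joint arm with a two-finger parallel gripper is mounted at the origin on a cart in front of the work surface, level with it; the furniture and walls round the work are solid. World frame = base frame: x ahead of the robot, y to its left, z up, the work surface at z = 0. Lengths are in m, angles in rad, forces in N, time in s.
With the tool pointing down it reaches from about 0.4 to 0.85 m from the base axis. Payload 10.4 kg.
Tool frame: the origin (TCP) lies at the very end of the fingers, on their centre line; the grasp point (between the pads) lies manip.hold_point_z behind it (manip.hold_point_z is the distance from the TCP to the grasp point, in m); z points along the fingers, x is the direction in which the jaws open and shut, and the axes are right-handed (so a half turn about z gives the same grasp; the last joint's range is limited). The gripper opens to 85 mm and grips with 20 to 120 N. Pads are 22 mm wide; open, the fingers measure 114 mm over their backs; the gripper's body (76 mm by 85 mm) begins 54 mm behind the grasp point. The pads swing forward as they close: fully open they stand 13 mm farther back than shut.
Start: joints at [1.141, 0.332, -0.065, 1.46, 0.022, 1.35, -0.088], TCP at [0.247, -0.574, 0.231] pointing down, gripper open.
Joint ranges: [-2.6, 2.6], [-0.5, 2.12], [-1.47, 1.34], [0.16, 2.42], [-1.27, 4.41], [0.06, 2.06], [-2.6, 2.6]. Speed limits (rad/s): [2.22, 2.22, 2.79, 2.79, 3.14, 3.14, 3.14].

### API

Orientations are given as a unit quaternion [x, y, z, w].
In Python, from workcell import readout, camera, camera_info, manip gives the robot as it stands.
- The arm moves only by the tool play_rows, never from a script. Its argument "rows" is a list of rows, each a list of 3 entries, a list of its own where there are three numbers: the shift along the world's x, y, z in mm, then the turn, a rotation vector about the world's x, y, z in degrees, then the finger opening in mm, from 0 to 85.4. In form: [[[tx, ty, tz], [rx, ry, rz], fingers], ...]. A call has 1 to 12 rows; each row shifts and turns the commanded pose from where the row before left it; what a row does not reach is not made up. A row lasts 1/8 s, in which the tool goes at most 62.5 mm and 10.7 degrees, less where a joint would pass 70% of its speed; a pose out of reach is approached as far as the arm can. A call with a gripper value outside its range is refused whole. The fingers move at their own pace and stop on an object; "force" is the grip in N (left out, the last holds). Time passes only in rows, so rows that do not move let the fingers close. It gives the time, the measured TCP pose, the force and the opening at its end, in the units of the state.
- readout.get_obs(): the state, without advancing time (a new reading comes with each control period).
- camera(name): name is "scene" or "side" or "wrist"; returns the picture (420x560x3 uint8, blue, green, red); there is no depth.
- camera_info(name): a dict with "fx", "fy", "cx", "cy" (pixels), "k1" (the pictures are not rectified: a ray, as slopes to the right and down, at radius r is drawn at 1 + k1 r^2 times it, then the intrinsics apply), "world_from_camera" (4x4, takes a point from camera to world coordinates). Camera axes: x right, y up, looking along -z (the intrinsics and any distortion apply to the point x, -y, -z); pixel columns grow to the right and rows downward; lengths in m; the calibration is good to about 2 mm. A picture is of the moment at which its call begins: read the wrist's pose just before it. camera_info takes no time and is no camera call; for the wrist camera it gives the pose at the moment of the call.
- manip.hand_in(): hands the job in, once; it reports no verdict.
The state is a dict: "clock": time; "joint_pos": joint angles; "joint_velocities": joint speeds; "tau": joint torques, N m; "position": TCP position; "ee_rot": TCP orientation; "ft_force": force on the tool from outside, world axes, zero at the start; "torque": the same for the moment, N m; "grip_width": opening from 0.0 (shut) to 1.0 (fully open).
Only numpy, scipy, OpenCV 4.12 (cv2) and the standard library are available. Lean on these libraries where they do the work, as an engineer would, in place of code of your own. Each camera call takes 0.05 s, during which the arm holds its last target.

## Working session

There is one attempt and no reset: what is moved stays moved. The work goes in short steps, Python scripts to look and compute and a tool call to move; the robot and the scene stay as the last step left them, time stands still between calls to the robot, and variables do not carry over. Pictures are saved under pics/ and viewed, and the job is handed in when it is done.

Besides the shell and the picture viewer there is one more tool, called after ">>>" as a command line: name --argument value ..., lists and objects as JSON in quotes. play_rows: Moves the arm, as the interface text tells. Its arguments: {"type":"object","properties":{"rows":{"type":"array"},"force":{"type":"number"}},"required":["rows"]}

```bash
ls; mkdir -p pics; python3 - <<'E'
from workcell import readout, camera, camera_info, manip
import cv2
o=readout.get_obs(); print({k:(v if not hasattr(v,'round') else v) for k,v in o.items()})
print(manip.hold_point_z, dir(manip))
for n in ["scene","side","wrist"]:
    print(n,camera_info(n)); cv2.imwrite(f"pics/{n}0.png",camera(n))
E
```

```text
pics
{'clock': 0.0, 'joint_pos': array([ 1.14135075,  0.33290071, -0.06471667,  1.46093305,  0.02160844,
        1.34988907, -0.08849507]), 'joint_velocities': array([-0.00068071, -0.00071664, -0.00064699, -0.00084365, -0.0003463 ,
        0.00045213, -0.00108473]), 'tau': array([-6.98649706e-05, -6.25434923e+01,  4.93591034e-02, -3.91613531e+01,
        1.62892789e-02,  9.83509206e-03, -4.45183969e-05]), 'position': array([ 0.24717733, -0.57364338,  0.23050191]), 'ee_rot': array([ 8.35390167e-01, -5.49656943e-01, -6.17076033e-04, -3.65306311e-04]), 'ft_force': array([0.03470279, 0.37632935, 0.23680238]), 'torque': array([0.02201623, 0.01741047, 0.02947759]), 'grip_width': 0.9977010170517948}
0.0187 ['MotionError', '__class__', '__delattr__', '__dict__', '__dir__', '__doc__', '__eq__', '__format__', '__ge__', '__getattribute__', '__getstate__', '__gt__', '__hash__', '__init__', '__init_subclass__', '__le__', '__lt__', '__module__', '__ne__', '__new__', '__reduce__', '__reduce_ex__', '__repr__', '__setattr__', '__sizeof__', '__str__', '__subclasshook__', '__weakref__', 'hand_in', 'hol
[... 615 characters left out ...]
, 'k1': 0.022885810125064025, 'world_from_camera': array([[-0.89997757,  0.20549153, -0.38446534,  0.12588456],
       [-0.43532152, -0.47045082,  0.76757489,  0.75192146],
       [-0.0231419 ,  0.85816622,  0.51285007,  0.56359495],
       [ 0.        ,  0.        ,  0.        ,  1.        ]])}
wrist {'fx': 337.05593786416716, 'fy': 337.05593786416716, 'cx': 278.9443330578131, 'cy': 210.9704014397098, 'k1': 0.011516788644699929, 'world_from_camera': array([[ 0.394748  ,  0.8747649 ,  0.28099892,  0.31843645],
       [-0.91878863,  0.37623677,  0.11947111, -0.54250489],
       [-0.00121299, -0.30533959,  0.95224275,  0.37325188],
       [ 0.        ,  0.        ,  0.        ,  1.        ]])}
```

View pics/scene0.png

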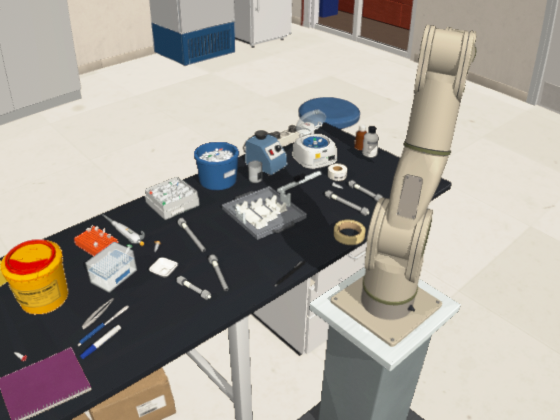

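View pics/side0.png

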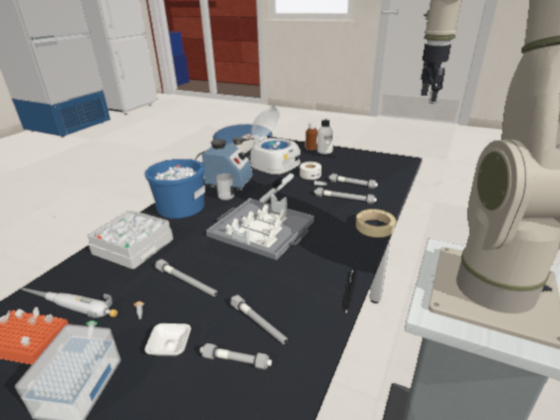

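View pics/wrist0.png

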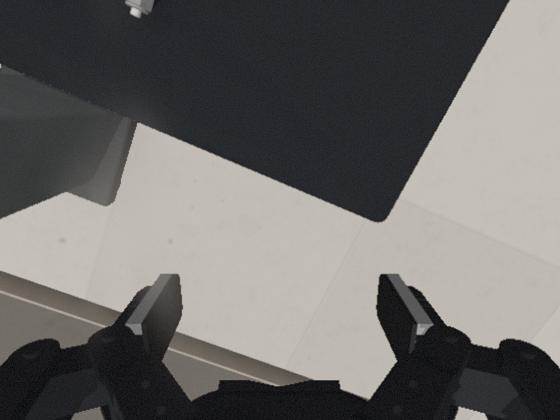

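```bash
cat > h.py <<'E'
import numpy as np, cv2
from workcell import readout, camera, camera_info, manip
def ray(ci,u,v):
    p=np.array([(u-ci['cx'])/ci['fx'],(v-ci['cy'])/ci['fy']]); q=p.copy()
    for _ in range(30): q=p/(1+ci['k1']*(q@q))
    T=np.array(ci['world_from_camera']); return T[:3,3],T[:3,:3]@np.array([q[0],-q[1],-1.])
def at(ci,u,v,z):
    o,d=ray(ci,u,v); return o+d*(z-o[2])/d[2]
def proj(ci,P):
    T=np.array(ci['world_from_camera']); P=np.atleast_2d(P); c=(P-T[:3,3])@T[:3,:3]
    s=np.c_[c[:,0]/-c[:,2],-c[:,1]/-c[:,2]]; r2=(s**2).sum(1,keepdims=True); s=s*(1+ci['k1']*r2)
    return s*[ci['fx'],ci['fy']]+[ci['cx'],ci['cy']]
def crop(img,x0,y0,x1,y1,f,name):
    cv2.imwrite('pics/'+name,cv2.resize(img[y0:y1,x0:x1],None,fx=f,fy=f,interpolation=cv2.INTER_CUBIC))
E
python3 - <<'E'
from h import *
a=cv2.imread('pics/scene0.png'); b=cv2.imread('pics/side0.png')
crop(a,170,160,400,310,3.4,'sc1.png'); crop(b,150,160,400,380,3,'sd1.png') if 0 else crop(b,140,160,400,375,2.7,'sd1.png')
E
```

```text
(no output)
```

View pics/sc1.png

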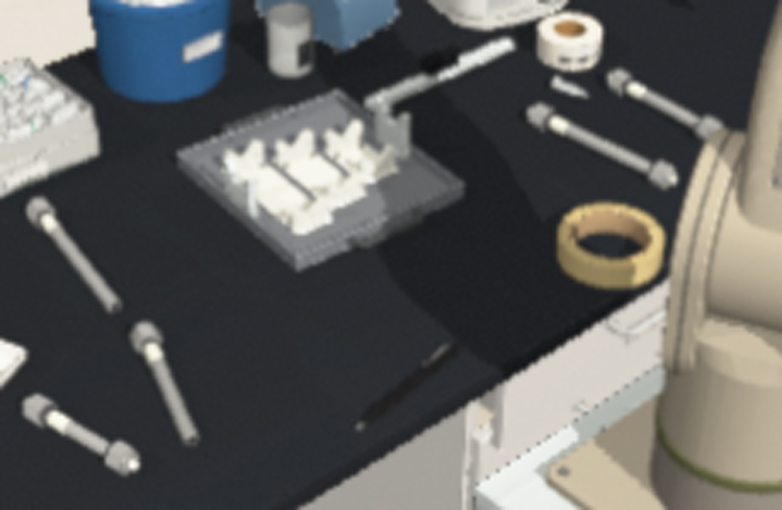

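View pics/sd1.png

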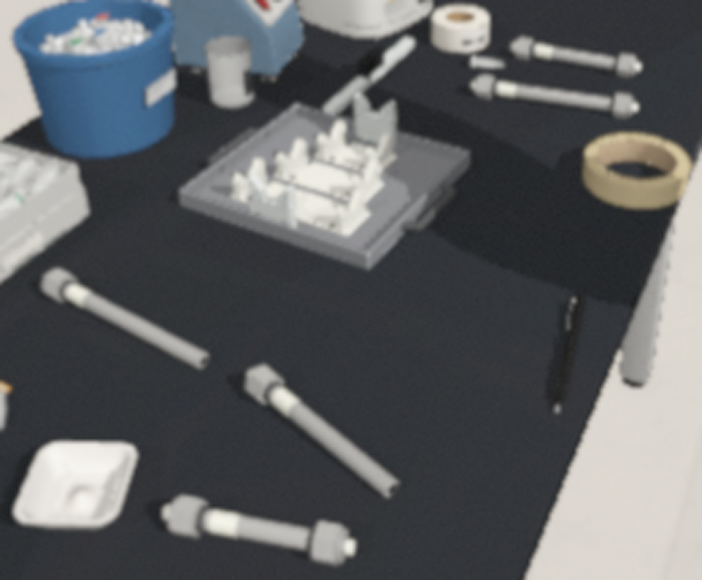

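The five columns, the tray and the bar are all visible in the side crop. The complete columns are one at the bottom (crop 260,530) and two at top right; the two open ones are at (125,320) and (320,430). Rough positions next.

```bash
python3 - <<'E'
from h import *
ci=camera_info('side'); cs=camera_info('scene')
S=lambda u,v,z:at(ci,u/2.7+140,v/2.7+160,z)
C=lambda u,v,z:at(cs,u/3.4+170,v/3.4+160,z)
def seg(n,a,b,f,z=.011):
    A=f(*a,z);B=f(*b,z); d=B-A; print(n,A.round(3),B.round(3),'mid',((A+B)/2).round(3),'L',np.hypot(*d[:2]).round(3),'ang',np.degrees(np.arctan2(d[1],d[0])).round(1))
seg('near s',(167,514),(353,547),S); seg('near c',(28,405),(135,463),C)
seg('far1 s',(473,87),(637,106),S); seg('far1 c',(530,112),(676,181),C)
seg('far2 s',(513,45),(641,67),S); seg('far2 c',(611,77),(719,130),C)
seg('open1 s',(45,280),(208,362),S);seg('open2 s',(248,375),(395,492),S)
seg('bar s',(330,107),(413,45),S,.012);seg('bar c',(370,103),(513,43),C,.012)
for p in [(181,195),(299,104),(470,158),(370,255)]: print('tray s',S(*p,.018).round(3))
for p in [(180,157),(338,92),(463,185),(298,258)]: print('tray c',C(*p,.018).round(3))
E
```

```text
near s [0.461 0.393 0.011] [0.338 0.365 0.011] mid [0.4   0.379 0.011] L 0.126 ang -167.2
near c [0.461 0.394 0.011] [0.343 0.365 0.011] mid [0.402 0.379 0.011] L 0.122 ang -166.1
far1 s [ 0.495 -0.26   0.011] [ 0.313 -0.288  0.011] mid [ 0.404 -0.274  0.011] L 0.184 ang -171.2
far1 c [ 0.501 -0.264  0.011] [ 0.315 -0.285  0.011] mid [ 0.408 -0.275  0.011] L 0.188 ang -173.5
far2 s [ 0.491 -0.386  0.011] [ 0.332 -0.386  0.011] mid [ 0.411 -0.386  0.011] L 0.159 ang -180.0
far2 c [ 0.492 -0.383  0.011] [ 0.346 -0.392  0.011] mid [ 0.419 -0.387  0.011] L 0.147 ang -176.5
open1 s [0.705 0.229 0.011] [0.517 0.258 0.011] mid [0.611 0.243 0.011] L 0.19 ang 171.0
open2 s [0.481 0.258 0.011] [0.332 0.314 0.011] mid [0.407 0.286 0.011] L 0.159 ang 159.5
bar s [ 0.624 -0.15   0.012] [ 0.604 -0.336  0.012] mid [ 0.614 -0.243  0.012] L 0.187 ang -96.0
bar c [ 0.625 -0.146  0.012] [ 0.613 -0.351  0.012] mid [ 0.619 -0.248  0.012] L 0.206 ang -93.4
tray s [0.667 0.076 0.018]
tray s [ 0.653 -0.132  0.018]
tray s [ 0.438 -0.1    0.018]
tray s [0.459 0.09  0.018]
tray c [0.669 0.074 0.018]
tray c [ 0.657 -0.128  0.018]
tray c [ 0.445 -0.11   0.018]
tray c [0.461 0.09  0.018]
```

>>> play_rows --rows '[[[10,16,0],[0,0,-1.5],60],[[25,40,0],[0,0,-3],60],[[30,50,0],[0,0,-3],60],[[30,50,0],[0,0,-3],60],[[30,50,0],[0,0,-3],60],[[20,30,0],[0,0,-3],60],[[5,8,0],[0,0,-1],60],[[0,0,0],[0,0,0],60],[[0,0,0],[0,0,0],60]]' --force 40

```text
clock: 1.27
position: [0.3963, -0.3314, 0.2312]
ee_rot: [0.741, -0.671, -0.0, 0.0]
ft_force: [0.4, -0.7, -0.6]
grip_width: 0.704
```

```bash
cat >> h.py <<'E'
from scipy.spatial.transform import Rotation as R
def st():
    o=readout.get_obs(); M=R.from_quat(o['ee_rot']).as_matrix()
    print('t',round(o['clock'],2),'p',o['position'].round(4),'xaxis yaw',np.degrees(np.arctan2(M[1,0],M[0,0])).round(2),'z',M[:,2].round(3),'F',o['ft_force'].round(1),'w',round(o['grip_width']*85.4,1)); return o
E
python3 - <<'E'
from h import *
st(); np.save('pics/w1.npy',camera_info('wrist')['world_from_camera']); cv2.imwrite('pics/w1.png',camera('wrist'))
E
```

```text
t 1.27 p [ 0.3963 -0.3314  0.2312] xaxis yaw -84.29 z [-0. -0. -1.] F [ 0.4 -0.7 -0.6] w 60.1
```

View pics/w1.png

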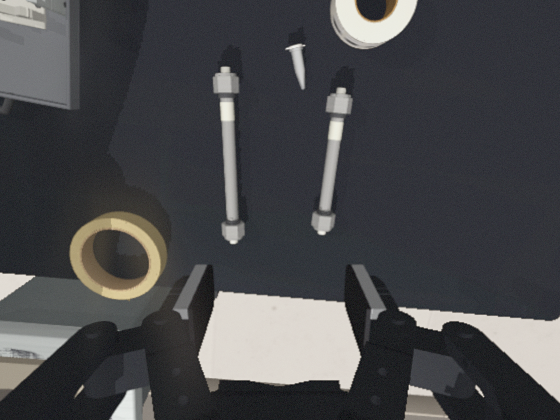

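The wrist view shows two columns. The longer runs from plug to plug (225,69) to (233,241), the shorter from (341,89) to (322,233).

```bash
cat >> h.py <<'E'
def seg(ci,n,a,b,z=.011):
    A=at(ci,*a,z);B=at(ci,*b,z); d=B-A; print(n,A.round(4),B.round(4),'mid',((A+B)/2).round(4),'L',np.hypot(*d[:2]).round(4),'ang',np.degrees(np.arctan(d[1]/d[0])).round(1))
E
python3 - <<'E'
from h import *
ci=camera_info('wrist'); ci['world_from_camera']=np.load('pics/w1.npy')
seg(ci,'long',(225,68),(233.5,242)); seg(ci,'med',(341,89),(321.5,233.5))
seg(ci,'long nuts',(226,84),(233,230)); seg(ci,'med nuts',(340,104),(323,221))
a=cv2.imread('pics/w1.png'); crop(a,190,50,380,250,3,'w1c.png')
E
```

```text
long [ 0.5008 -0.2667  0.011 ] [ 0.3147 -0.2858  0.011 ] mid [ 0.4077 -0.2762  0.011 ] L 0.187 ang 5.8
med [ 0.4927 -0.3844  0.011 ] [ 0.3353 -0.3863  0.011 ] mid [ 0.414  -0.3853  0.011 ] L 0.1574 ang 0.7
long nuts [ 0.486  -0.2684  0.011 ] [ 0.3296 -0.2843  0.011 ] mid [ 0.4078 -0.2764  0.011 ] L 0.1573 ang 5.8
med nuts [ 0.4784 -0.3856  0.011 ] [ 0.3507 -0.3859  0.011 ] mid [ 0.4145 -0.3858  0.011 ] L 0.1277 ang 0.1
```

View pics/w1c.png

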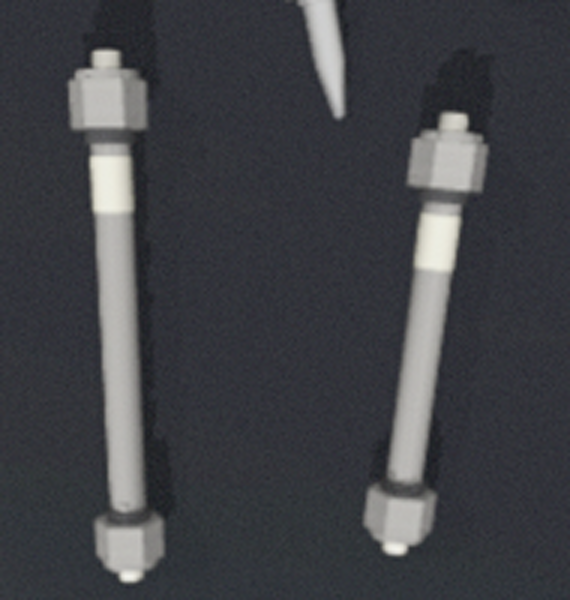

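>>> play_rows --rows '[[[6,18,4],[0,0,-0.5],40],[[18,50,6],[0,0,-1.5],40],[[20,56,6],[0,0,-2],40],[[20,56,6],[0,0,-2],40],[[20,56,6],[0,0,-2],40],[[18,50,6],[0,0,-1.5],40],[[8,24,4],[0,0,-0.5],40],[[0,0,0],[0,0,0],40],[[0,0,0],[0,0,0],40]]'

```text
clock: 2.45
position: [0.5071, -0.0218, 0.269]
ee_rot: [-0.68, 0.733, 0.0, -0.0]
ft_force: [-0.3, -0.3, -1.0]
grip_width: 0.463
```

```bash
python3 - <<'E'
from h import *
st(); np.save('pics/w2.npy',camera_info('wrist')['world_from_camera']); cv2.imwrite('pics/w2.png',camera('wrist'))
E
```

```text
t 2.45 p [ 0.5071 -0.0218  0.269 ] xaxis yaw -94.3 z [-0.001 -0.    -1.   ] F [-0.3 -0.3 -1. ] w 39.5
```

View pics/w2.png

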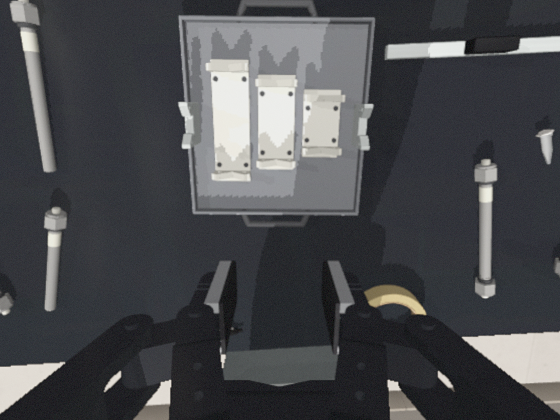

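Lanes, left to right (+y to −y), are long, medium and short. I'll zoom in to measure the tray.

```bash
python3 - <<'E'
from h import *
a=cv2.imread('pics/w2.png'); crop(a,170,5,390,235,2.5,'w2c.png')
E
```

```text
(no output)
```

View pics/w2c.png

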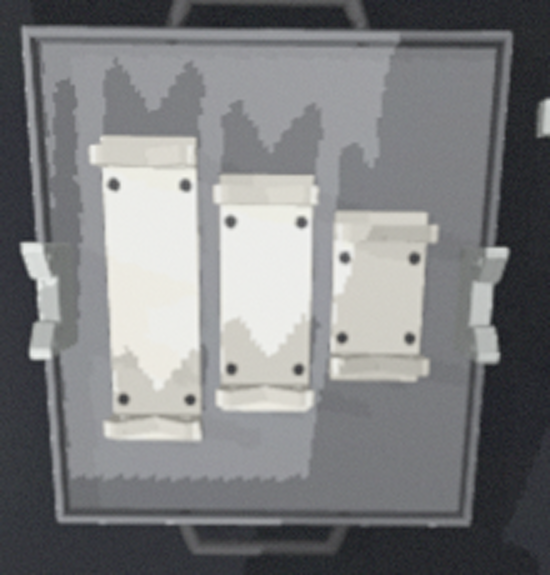

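```bash
python3 - <<'E'
from h import *
from scipy.optimize import least_squares
ci=camera_info('wrist'); ci['world_from_camera']=np.load('pics/w2.npy')
px=np.array([(23,29),(512,33),(468,524),(58,522)])/2.5+[170,5]
m=np.array([(.108,.102,.018),(.108,-.102,.018),(-.108,-.102,.018),(-.108,.102,.018)])
def W(p,m):
    c,s=np.cos(p[2]),np.sin(p[2]); return np.c_[p[0]+c*m[:,0]-s*m[:,1],p[1]+s*m[:,0]+c*m[:,1],m[:,2]]
r=least_squares(lambda p:(proj(ci,W(p,m))-px).ravel(),[.55,-.02,-.07])
print('tray',r.x.round(4),np.degrees(r.x[2]).round(2),'res px',r.fun.round(1))
np.save('tray.npy',r.x)
a=cv2.imread('pics/w2.png')
# overlay saddles tops + bracket tops
def box(x0,x1,y0,y1,z):
    q=proj(ci,W(r.x,np.array([(x0,y0,z),(x1,y0,z),(x1,y1,z),(x0,y1,z)])))
    cv2.polylines(a,[np.round(q*8).astype(int)],True,(0,0,255),1,cv2.LINE_AA,3)
for y,o in((.052,.062),(0,.047),(-.052,.032)):
    for s in(-1,1): box(s*o,s*(o-.007),y-.021,y+.021,.033)
for s in (1,-1): box(-.0175,.0175,s*.089,s*.098,.056)
box(-.108,.108,-.102,.102,.018)
crop(a,170,5,390,235,2.5,'w2o.png')
seg(ci,'bar',(386,51.5),(559,45),.010)
print('bar block ends',at(ci,467.5,45,.034),at(ci,520,42,.034))
seg(ci,'long',(486,161),(485.5,297))
seg(ci,'open top',(24,1),(49,170)); seg(ci,'open2',(56,208),(52,309))
E
```

```text
tray [ 0.5608 -0.0224 -0.0854] -4.89 res px [-1.4 -0.9  0.9 -0.4  1.2  1.5 -0.6  0.8]
bar [ 0.628  -0.1469  0.01  ] [ 0.6193 -0.3309  0.01  ] mid [ 0.6236 -0.2389  0.01  ] L 0.1841 ang 87.3
bar block ends [ 0.62479032 -0.22154308  0.034     ] [ 0.62322416 -0.27356806  0.034     ]
long [ 0.4997 -0.2673  0.011 ] [ 0.3131 -0.2869  0.011 ] mid [ 0.4064 -0.2771  0.011 ] L 0.1876 ang 6.0
open top [0.7029 0.2272 0.011 ] [0.5284 0.2525 0.011 ] mid [0.6157 0.2399 0.011 ] L 0.1763 ang -8.3
open2 [0.4811 0.2575 0.011 ] [0.3395 0.3026 0.011 ] mid [0.4103 0.28   0.011 ] L 0.1487 ang -17.7
```

View pics/w2o.png

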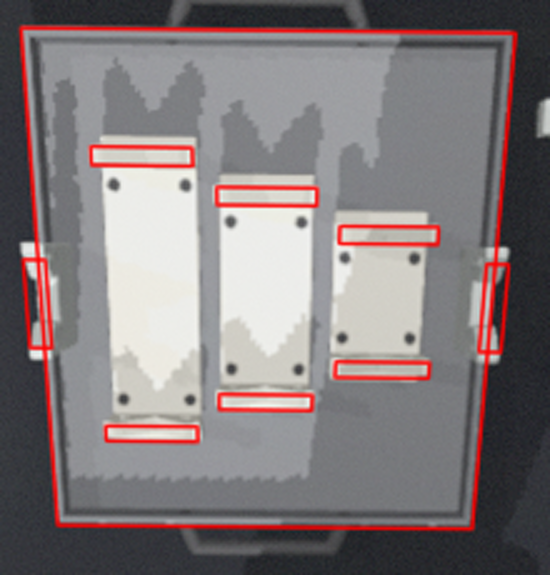

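>>> play_rows --rows '[[[-5,18,-2],[0,0,1],40],[[-15,48,-4],[0,0,2],40],[[-17,56,-4],[0,0,2.5],40],[[-17,56,-4],[0,0,2.5],40],[[-17,56,-4],[0,0,2.5],40],[[-17,56,-4],[0,0,2.5],40],[[-17,56,-4],[0,0,2.5],40],[[-9,28,-3],[0,0,1.5],40],[[-3,8,-1],[0,0,0.8],40],[[0,0,0],[0,0,0],40],[[0,0,0],[0,0,0],40]]'

```text
clock: 3.88
position: [0.3911, 0.3607, 0.2394]
ee_rot: [0.785, -0.619, 0.0, 0.0]
ft_force: [0.2, 0.1, 0.1]
grip_width: 0.468
```

```bash
python3 - <<'E'
from h import *
o=st();print(o['joint_pos'].round(2)); np.save('pics/w3.npy',camera_info('wrist')['world_from_camera']); cv2.imwrite('pics/w3.png',camera('wrist'))
E
```

```text
t 3.88 p [0.3911 0.3607 0.2394] xaxis yaw -76.53 z [ 0.    -0.001 -1.   ] F [0.2 0.1 0.1] w 40.0
[-0.04  0.22 -0.9   1.66  0.18  1.35 -2.3 ]
```

View pics/w3.png

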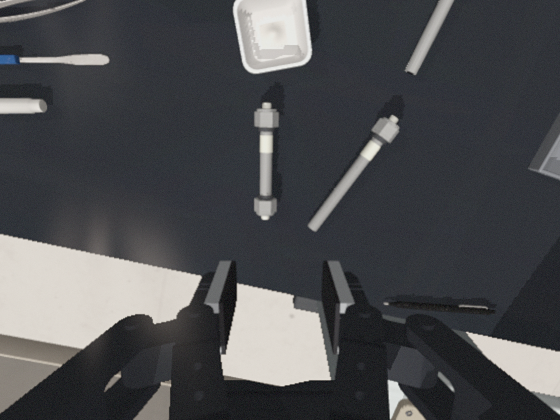

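The short column shows at (266,103) to (264.5,219), with the open one to its right.

```bash
python3 - <<'E'
from h import *
ci=camera_info('wrist')
seg(ci,'short',(266.3,103),(264.5,219));seg(ci,'nuts',(266,118),(265,206))
st()
E
```

```text
short [0.4635 0.392  0.011 ] [0.3376 0.3657 0.011 ] mid [0.4005 0.3788 0.011 ] L 0.1286 ang 11.8
nuts [0.4486 0.389  0.011 ] [0.3532 0.3686 0.011 ] mid [0.4009 0.3788 0.011 ] L 0.0976 ang 12.1
t 3.92 p [0.3912 0.3607 0.2394] xaxis yaw -76.53 z [ 0.001 -0.001 -1.   ] F [0.4 0.2 0.3] w 39.9
```

>>> play_rows --rows '[[[4,8,-15],[0,0,-0.7],36],[[5.5,10,-45],[0,0,-0.8],36],[[0,0,-50],[0,0,0],36],[[0,0,-50],[0,0,0],36],[[0,0,-40],[0,0,0],36],[[0,0,-20],[0,0,0],36],[[0,0,-12],[0,0,0],36],[[0,0,-4],[0,0,0],36],[[0,0,0],[0,0,0],36]]'

```text
clock: 5.05
position: [0.4003, 0.3804, 0.0041]
ee_rot: [0.778, -0.629, 0.0, -0.001]
ft_force: [-0.1, -0.2, -0.3]
grip_width: 0.424
```

```bash
python3 - <<'E'
from h import *
st(); cv2.imwrite('pics/w4.png',camera('wrist'))
E
```

```text
t 5.05 p [0.4003 0.3804 0.0041] xaxis yaw -77.9 z [ 0.001  0.001 -1.   ] F [-0.1 -0.2 -0.3] w 36.2
```

View pics/w4.png

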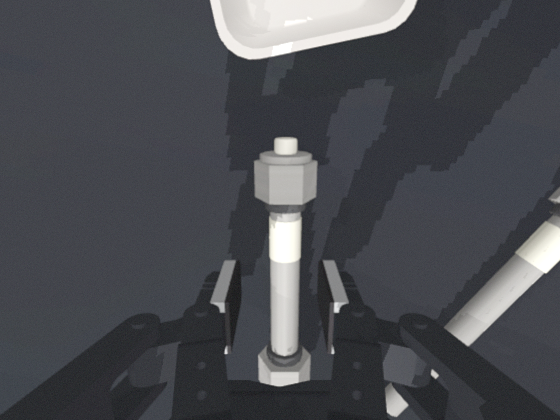

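>>> play_rows --rows '[[[0,-1,-1],[0,0,0],5],[[0,0,0],[0,0,0],5],[[0,0,0],[0,0,0],5],[[0,0,0],[0,0,0],5],[[0,0,10],[0,0,0],5],[[0,0,30],[0,0,0],5],[[0,0,30],[0,0,0],5],[[0,0,0],[0,0,0],5]]' --force 60

```text
clock: 6.1
position: [0.4008, 0.3801, 0.0748]
ee_rot: [0.778, -0.629, 0.001, -0.002]
ft_force: [0.2, -0.5, -1.8]
grip_width: 0.124
```

```bash
python3 - <<'E'
from h import *
st(); cv2.imwrite('pics/w5.png',camera('wrist'))
E
```

```text
t 6.1 p [0.4008 0.3801 0.0748] xaxis yaw -77.89 z [ 0.003  0.002 -1.   ] F [ 0.2 -0.5 -1.8] w 10.6
```

View pics/w5.png

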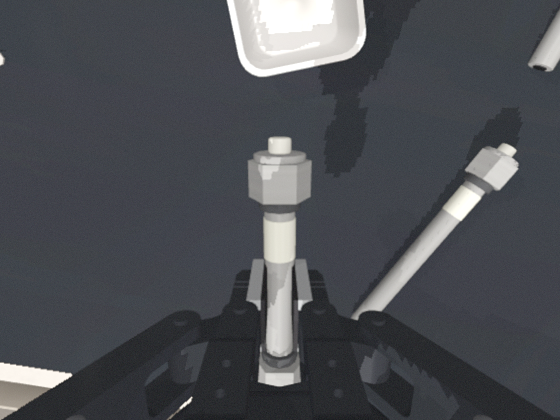

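```bash
cat >> h.py <<'E'
def held(u,v,half,da=.007):
    """far plug end pixel -> column mid in tool frame (along col), assuming axis da above TCP"""
    ci=camera_info('wrist'); o=readout.get_obs(); M=R.from_quat(o['ee_rot']).as_matrix()
    P=at(ci,u,v,o['position'][2]+da); l=M.T@(P-o['position']); print('far end in tool',l.round(4),'mid along tool y',(abs(l[1])-half).round(4)); 
    print('tool y world',M[:,1].round(3))
def target(lane):
    t=np.load('tray.npy'); print('lane',(t[0]-np.sin(t[2])*lane).round(4),(t[1]+np.cos(t[2])*lane).round(4),np.degrees(t[2]).round(2))
E
python3 - <<'E'
from h import *
held(279.5,138,.064); target(-.052);target(0);target(.052)
E
```

```text
far end in tool [-0.0003 -0.0645 -0.0069] mid along tool y 0.0005
tool y world [-0.978 -0.21  -0.002]
lane 0.5563 -0.0742 -4.89
lane 0.5608 -0.0224 -4.89
lane 0.5652 0.0294 -4.89
```

>>> play_rows --rows '[[[3,-8,30],[0,0,-0.5],5],[[10,-30,35],[0,0,-1],5],[[18,-52,20],[0,0,-2],5],[[19,-56,0],[0,0,-2],5],[[19,-56,0],[0,0,-2],5],[[19,-56,0],[0,0,-2],5],[[19,-56,0],[0,0,-2],5],[[19,-56,0],[0,0,-2],5],[[17,-50,0],[0,0,-2],5],[[9.5,-26,0],[0,0,-1],5],[[3,-8,0],[0,0,-0.5],5],[[0,0,0],[0,0,0],5]]'

```text
clock: 7.65
position: [0.555, -0.0738, 0.1568]
ee_rot: [-0.677, 0.736, 0.001, -0.0]
ft_force: [-1.6, 0.9, -1.5]
grip_width: 0.125
```

```bash
python3 - <<'E'
from h import *
st(); cv2.imwrite('pics/w6.png',camera('wrist'))
E
```

```text
t 7.65 p [ 0.555  -0.0738  0.1568] xaxis yaw -94.82 z [-0.001  0.001 -1.   ] F [-1.6  0.9 -1.5] w 10.7
```

View pics/w6.png

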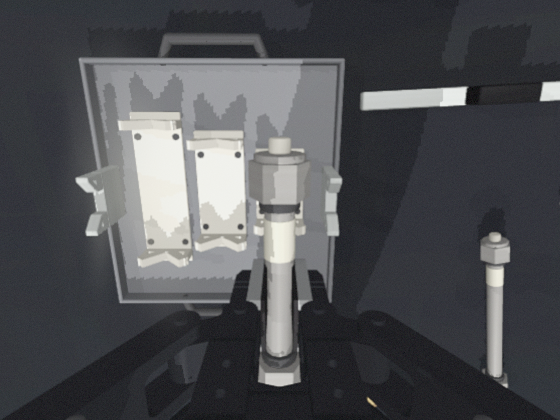

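```bash
python3 - <<'E'
from h import *
from scipy.optimize import least_squares
a=cv2.imread('pics/w6.png'); crop(a,70,45,350,310,2.5,'w6c.png')
ci=camera_info('wrist')
px=np.array([(81,60),(344,60),(121,303)]); m=np.array([(.108,.102,.018),(.108,-.102,.018),(-.108,.102,.018)])
def W(p,m):
    c,s=np.cos(p[2]),np.sin(p[2]); return np.c_[p[0]+c*m[:,0]-s*m[:,1],p[1]+s*m[:,0]+c*m[:,1],m[:,2]]
r=least_squares(lambda p:(proj(ci,W(p,m))-px).ravel(),[.55,-.02,-.07])
print('tray',r.x.round(4),np.degrees(r.x[2]).round(2),'res px',r.fun.round(1))
p=np.load('tray.npy')
def box(x0,x1,y0,y1,z):
    q=proj(ci,W(p,np.array([(x0,y0,z),(x1,y0,z),(x1,y1,z),(x0,y1,z)])))
    cv2.polylines(a,[np.round(q*8).astype(int)],True,(0,0,255),1,cv2.LINE_AA,3)
for y,o in((.052,.062),(0,.047),(-.052,.032)):
    for s in(-1,1): box(s*o,s*(o-.007),y-.021,y+.021,.033)
for s in (1,-1): box(-.0175,.0175,s*.089,s*.098,.056)
box(-.108,.108,-.102,.102,.018)
crop(a,70,45,350,310,2.2,'w6o.png')
E
```

```text
tray [ 0.5599 -0.0224 -0.0827] -4.74 res px [-1.8 -0.4  2.2 -0.2 -0.5  1.8]
```

View pics/w6o.png

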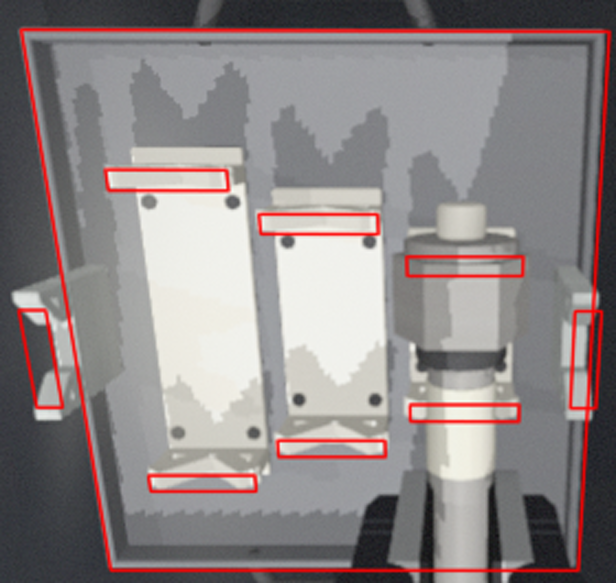

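>>> play_rows --rows '[[[1.5,-0.5,-15],[0,0,0],5],[[0,0,-40],[0,0,0],5],[[0,0,-40],[0,0,0],5],[[0,0,-20],[0,0,0],5],[[0,0,-10],[0,0,0],5],[[0,0,-6],[0,0,0],5],[[0,0,-3],[0,0,0],5],[[0,0,0],[0,0,0],5]]'

```text
clock: 8.7
position: [0.5572, -0.0756, 0.0239]
ee_rot: [-0.676, 0.737, -0.0, 0.0]
ft_force: [0.0, 0.1, -1.1]
grip_width: 0.126
```

```bash
python3 - <<'E'
from h import *
st(); cv2.imwrite('pics/w7.png',camera('wrist')); crop(camera('side'),200,160,330,270,5,'s7.png')
E
```

```text
t 8.7 p [ 0.5572 -0.0756  0.0239] xaxis yaw -94.89 z [ 0.001 -0.    -1.   ] F [ 0.   0.1 -1.1] w 10.8
```

View pics/w7.png

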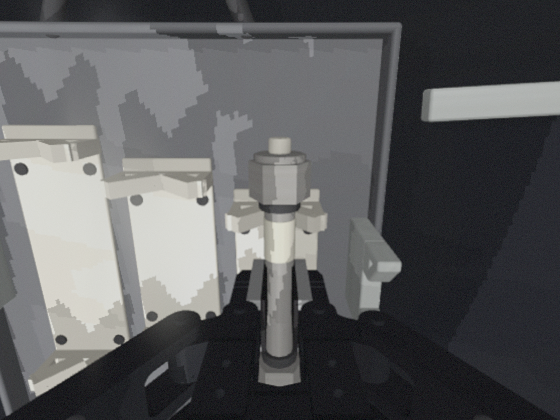

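View pics/s7.png

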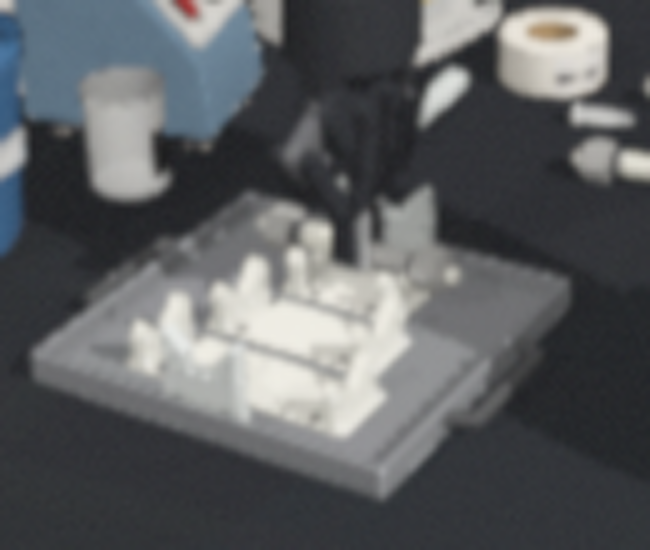

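```bash
cat >> h.py <<'E'
def TW(m,p=None):
    p=np.load('tray.npy') if p is None else p; m=np.atleast_2d(m)
    c,s=np.cos(p[2]),np.sin(p[2]); return np.c_[p[0]+c*m[:,0]-s*m[:,1],p[1]+s*m[:,0]+c*m[:,1],m[:,2]]
E
python3 - <<'E'
from h import *
ci=camera_info('wrist'); o=readout.get_obs()
M=R.from_quat(o['ee_rot']).as_matrix(); P=o['position']
for d in(.040,.058,.064): print('col',d,proj(ci,P-M[:,1]*d-M[:,2]*.007).round(0))
for x in(.032,.025):
  for y in (-.016,.016,): print('saddle top',x,y,proj(ci,TW((x,-.052+y,.033))).round(0))
crop(cv2.imread('pics/w7.png'),200,120,370,300,4,'w7c.png')
E
```

```text
col 0.04 [[280. 197.]]
col 0.058 [[280. 154.]]
col 0.064 [[280. 139.]]
saddle top 0.032 -0.016 [[315. 219.]]
saddle top 0.032 0.016 [[238. 219.]]
saddle top 0.025 -0.016 [[314. 235.]]
saddle top 0.025 0.016 [[239. 235.]]
```

View pics/w7c.png

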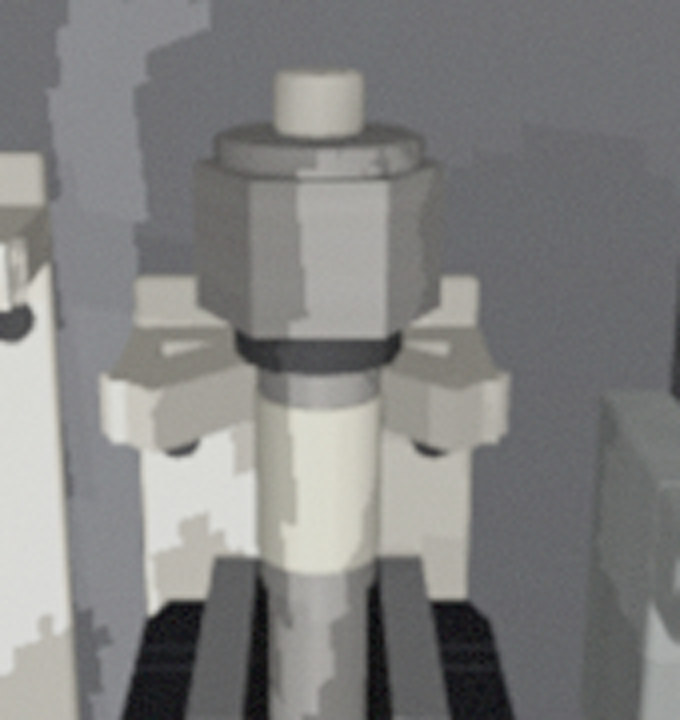

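>>> play_rows --rows '[[[2,1.5,0],[0,0,0],5],[[0,0,-2],[0,0,0],5],[[0,0,-1.5],[0,0,0],5],[[0,0,0],[0,0,0],5]]'

```text
clock: 9.3
position: [0.5587, -0.074, 0.0196]
ee_rot: [-0.676, 0.737, 0.0, -0.0]
ft_force: [-0.8, 0.4, -1.0]
grip_width: 0.121
```

```bash
python3 - <<'E'
from h import *
t=np.load('tray.npy'); t[0]+=.0015; np.save('tray.npy',t)
st()
E
```

```text
t 9.3 p [ 0.5587 -0.074   0.0196] xaxis yaw -94.89 z [-0. -0. -1.] F [-0.8  0.4 -1. ] w 10.3
```

>>> play_rows --rows '[[[0,0,-1],[0,0,0],5],[[0,0,0],[0,0,0],5],[[0,0,0],[0,0,0],20],[[0,0,0],[0,0,0],28],[[0,0,0],[0,0,0],28],[[0,0,15],[0,0,0],28],[[0,0,35],[0,0,0],28],[[0,0,50],[0,0,0],28],[[0,0,25],[0,0,0],28],[[0,0,0],[0,0,0],28]]'

```text
clock: 10.55
position: [0.5603, -0.074, 0.147]
ee_rot: [-0.676, 0.737, -0.002, 0.001]
ft_force: [0.0, -0.4, -0.4]
grip_width: 0.326
```

```bash
python3 - <<'E'
from h import *
st(); cv2.imwrite('pics/w8.png',camera('wrist'))
E
```

```text
t 10.55 p [ 0.5603 -0.074   0.147 ] xaxis yaw -94.89 z [ 0.005 -0.001 -1.   ] F [ 0.  -0.4 -0.4] w 27.8
```

View pics/w8.png

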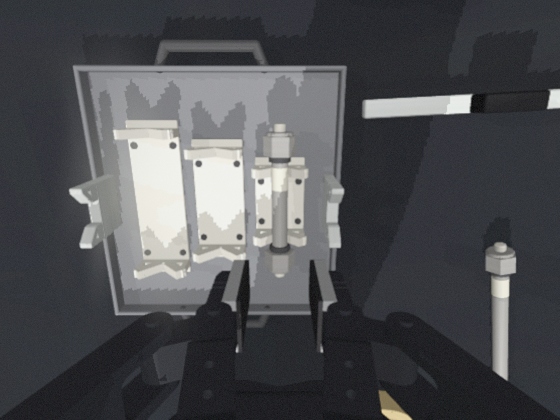

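>>> play_rows --rows '[[[-7,-15,0],[0,0,0.3],36],[[-20,-42,0],[0,0,0.8],36],[[-25,-54,0],[0,0,0.8],36],[[-25,-54,0],[0,0,0.8],36],[[-25,-54,0],[0,0,0.8],36],[[-24,-51,-10],[0,0,0.8],36],[[-14,-30,-20],[0,0,0.8],36],[[-6,-12,-30],[0,0,0.3],36],[[0,0,-20],[0,0,0],36],[[0,0,0],[0,0,0],36]]'

```text
clock: 11.85
position: [0.4113, -0.3848, 0.0615]
ee_rot: [0.71, -0.704, -0.002, -0.0]
ft_force: [0.5, 0.6, 0.2]
grip_width: 0.422
```

```bash
python3 - <<'E'
from h import *
st(); cv2.imwrite('pics/w9.png',camera('wrist'))
E
```

```text
t 11.85 p [ 0.4113 -0.3848  0.0615] xaxis yaw -89.49 z [-0.003  0.003 -1.   ] F [0.5 0.6 0.2] w 36.1
```

View pics/w9.png

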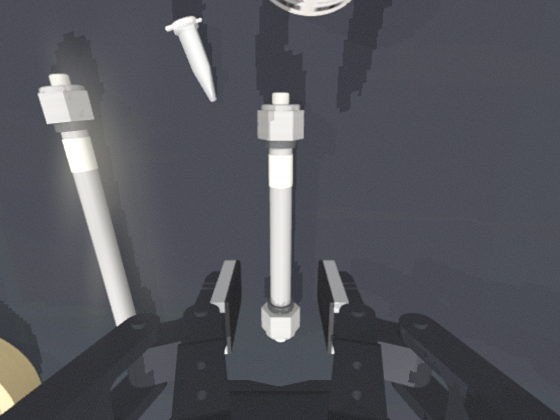

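```bash
python3 - <<'E'
from h import *
seg(camera_info('wrist'),'med',(281,94),(281,341)); seg(camera_info('wrist'),'nuts',(280.5,124),(281,319),.012)
E
```

```text
med [ 0.4944 -0.3851  0.011 ] [ 0.333  -0.3868  0.011 ] mid [ 0.4137 -0.386   0.011 ] L 0.1614 ang 0.6
nuts [ 0.4786 -0.385   0.012 ] [ 0.3515 -0.3866  0.012 ] mid [ 0.4151 -0.3858  0.012 ] L 0.1271 ang 0.7
```

>>> play_rows --rows '[[[3,-1,-10],[0,0,0],36],[[0,0,-25],[0,0,0],36],[[0,0,-15],[0,0,0],36],[[0,0,-8],[0,0,0],36],[[0,0,0],[0,0,0],36],[[0,0,0],[0,0,0],5],[[0,0,0],[0,0,0],5],[[0,0,0],[0,0,0],5],[[0,0,0],[0,0,0],5]]'

```text
clock: 13.02
position: [0.4163, -0.3873, 0.0068]
ee_rot: [0.71, -0.704, 0.001, 0.0]
ft_force: [-1.0, 1.7, 6.4]
grip_width: 0.124
```

>>> play_rows --rows '[[[0,0,10],[0,0,0],5],[[0,0,30],[0,0,0],5],[[0,0,30],[0,0,0],5],[[0,0,0],[0,0,0],5]]'

```text
clock: 13.52
position: [0.417, -0.3881, 0.0786]
ee_rot: [0.71, -0.704, 0.002, 0.0]
ft_force: [0.5, -0.8, -2.2]
grip_width: 0.12
```

```bash
python3 - <<'E'
from h import *
st(); cv2.imwrite('pics/w10.png',camera('wrist')); target(0)
E
```

```text
t 13.53 p [ 0.417  -0.3881  0.0786] xaxis yaw -89.5 z [ 0.003 -0.003 -1.   ] F [ 0.5 -0.8 -2.2] w 10.3
lane 0.5623 -0.0224 -4.89
```

View pics/w10.png

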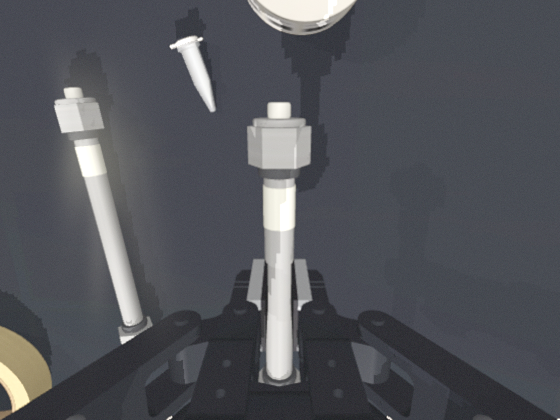

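```bash
python3 - <<'E'
from h import *
held(279.5,102.5,.079,.0045)
E
```

```text
far end in tool [-0.0002 -0.0777 -0.0044] mid along tool y -0.0013
tool y world [-1.    -0.009 -0.001]
```

>>> play_rows --rows '[[[3,8,30],[0,0,-0.2],5],[[12,30,30],[0,0,-0.5],5],[[22,55,15],[0,0,-0.8],5],[[22,55,0],[0,0,-0.8],5],[[22,55,0],[0,0,-0.8],5],[[22,55,0],[0,0,-0.8],5],[[22,55,0],[0,0,-0.8],5],[[14,34,0],[0,0,-0.5],5],[[6,15,0],[0,0,-0.2],5],[[1.5,3.5,0],[0,0,-0.2],5],[[0,0,0],[0,0,0],5],[[0,0,0],[0,0,0],5]]'

```text
clock: 15.08
position: [0.562, -0.0232, 0.1507]
ee_rot: [-0.674, 0.739, -0.0, -0.0]
ft_force: [0.3, -0.0, -0.9]
grip_width: 0.119
```

```bash
python3 - <<'E'
from h import *
st(); cv2.imwrite('pics/w11.png',camera('wrist'))
E
```

```text
t 15.07 p [ 0.562  -0.0232  0.1507] xaxis yaw -95.21 z [-0.    -0.001 -1.   ] F [ 0.3 -0.  -0.9] w 10.2
```

View pics/w11.png

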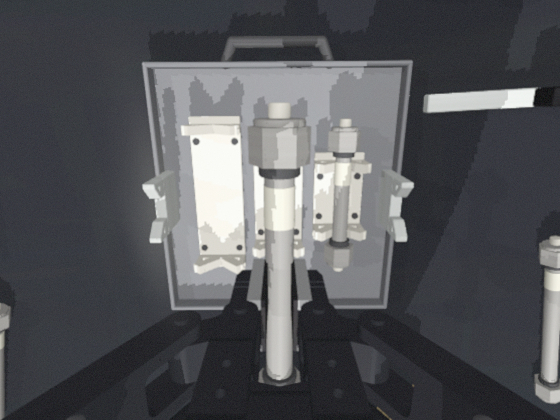

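>>> play_rows --rows '[[[1.5,0.5,-12],[0,0,0.3],5],[[0,0,-38],[0,0,0],5],[[0,0,-38],[0,0,0],5],[[0,0,-20],[0,0,0],5],[[0,0,-10],[0,0,0],5],[[0,0,-4],[0,0,0],5],[[0,0,0],[0,0,0],5]]'

```text
clock: 16.0
position: [0.5644, -0.021, 0.0296]
ee_rot: [-0.677, 0.736, -0.0, 0.0]
ft_force: [-0.5, -0.5, -2.4]
grip_width: 0.117
```

```bash
python3 - <<'E'
from h import *
st(); a=camera('wrist'); cv2.imwrite('pics/w12.png',a)
ci=camera_info('wrist'); o=readout.get_obs()
M=R.from_quat(o['ee_rot']).as_matrix(); P=o['position']
for x in(.047,.040):
  for y in (-.016,.016,): print('saddle top',x,y,proj(ci,TW((x,y,.033))).round(0))
E
```

```text
t 16.0 p [ 0.5644 -0.021   0.0296] xaxis yaw -94.79 z [ 0.001 -0.    -1.   ] F [-0.5 -0.5 -2.4] w 10.0
saddle top 0.047 -0.016 [[321. 184.]]
saddle top 0.047 0.016 [[246. 184.]]
saddle top 0.04 -0.016 [[321. 200.]]
saddle top 0.04 0.016 [[246. 200.]]
```

View pics/w12.png

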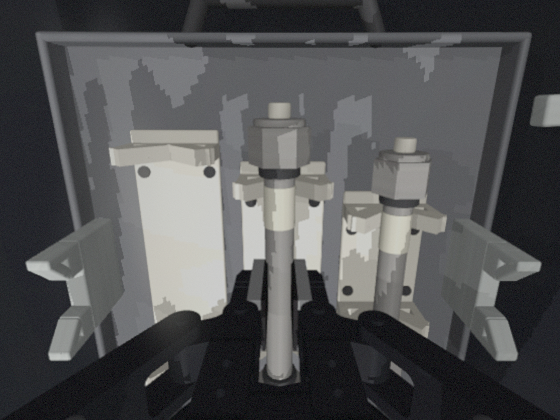

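>>> play_rows --rows '[[[0,-1.5,-3],[0,0,0],5],[[0,0,-3],[0,0,0],5],[[0,0,-1.5],[0,0,0],5],[[0,0,0],[0,0,0],5]]'

```text
clock: 16.55
position: [0.5638, -0.0225, 0.0216]
ee_rot: [-0.677, 0.736, -0.0, -0.0]
ft_force: [-2.3, -0.1, 3.7]
grip_width: 0.121
```

>>> play_rows --rows '[[[0,0,0],[0,0,0],18],[[0,0,0],[0,0,0],26],[[0,0,0],[0,0,0],26],[[0,0,15],[0,0,0],26],[[0,0,35],[0,0,0],26],[[0,0,50],[0,0,0],26],[[0,0,25],[0,0,0],26],[[0,0,0],[0,0,0],28]]'

```text
clock: 17.55
position: [0.5652, -0.0224, 0.1495]
ee_rot: [-0.677, 0.736, -0.002, 0.002]
ft_force: [0.5, -0.5, -0.7]
grip_width: 0.329
```

```bash
python3 - <<'E'
from h import *
st(); a=camera('wrist'); cv2.imwrite('pics/w13.png',a)
E
```

```text
t 17.55 p [ 0.5652 -0.0224  0.1495] xaxis yaw -94.79 z [ 0.005 -0.001 -1.   ] F [ 0.5 -0.5 -0.7] w 28.1
```

View pics/w13.png

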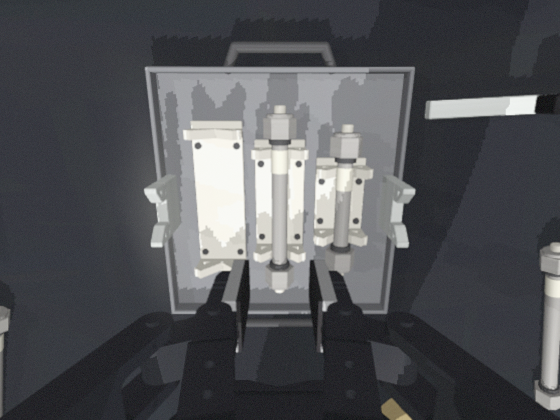

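>>> play_rows --rows '[[[-8,-13,0],[0,0,0.5],28],[[-24,-40,0],[0,0,1.5],28],[[-30,-49,0],[0,0,2],36],[[-30,-49,0],[0,0,2],36],[[-30,-49,-5],[0,0,2],36],[[-24,-36,-20],[0,0,1.7],36],[[-10,-14,-30],[0,0,0.7],36],[[-2,-4,-25],[0,0,0.3],36],[[0,0,-5],[0,0,0],36],[[0,0,0],[0,0,0],36]]'

```text
clock: 18.85
position: [0.406, -0.2759, 0.0613]
ee_rot: [0.743, -0.67, -0.0, -0.0]
ft_force: [0.4, 0.6, 0.5]
grip_width: 0.42
```

```bash
python3 - <<'E'
from h import *
st(); a=camera('wrist'); cv2.imwrite('pics/w14.png',a)
E
```

```text
t 18.85 p [ 0.406  -0.2759  0.0613] xaxis yaw -84.06 z [-0.     0.001 -1.   ] F [0.4 0.6 0.5] w 35.9
```

View pics/w14.png

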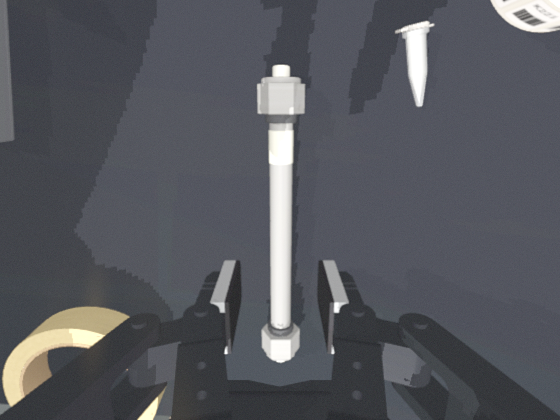

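>>> play_rows --rows '[[[1,-0.5,-10],[0,0,0],36],[[0,0,-25],[0,0,0],36],[[0,0,-14],[0,0,0],36],[[0,0,-7],[0,0,0],36],[[0,0,0],[0,0,0],36],[[0,0,0],[0,0,0],5],[[0,0,0],[0,0,0],5],[[0,0,0],[0,0,0],5],[[0,0,0],[0,0,0],5]]'

```text
clock: 20.02
position: [0.4073, -0.2773, 0.0061]
ee_rot: [0.743, -0.67, 0.001, 0.0]
ft_force: [-1.1, 0.8, 6.0]
grip_width: 0.12
```

>>> play_rows --rows '[[[0,0,10],[0,0,0],5],[[0,0,30],[0,0,0],5],[[0,0,30],[0,0,0],5],[[0,0,0],[0,0,0],5]]'

```text
clock: 20.52
position: [0.4081, -0.2778, 0.0777]
ee_rot: [0.743, -0.67, 0.002, -0.0]
ft_force: [0.5, 0.2, -2.4]
grip_width: 0.119
```

```bash
python3 - <<'E'
from h import *
st(); cv2.imwrite('pics/w15.png',camera('wrist')); target(.052)
E
```

```text
t 20.52 p [ 0.4081 -0.2778  0.0777] xaxis yaw -84.1 z [ 0.003 -0.003 -1.   ] F [ 0.5  0.2 -2.4] w 10.2
lane 0.5667 0.0294 -4.89
```

View pics/w15.png

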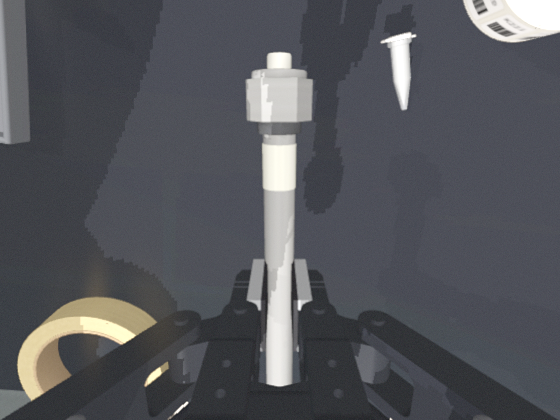

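```bash
python3 - <<'E'
from h import *
held(279.5,53,.094,.005)
E
```

```text
far end in tool [-0.0002 -0.0952 -0.0049] mid along tool y 0.0012
tool y world [-0.995 -0.103 -0.001]
```

>>> play_rows --rows '[[[4,7,30],[0,0,-0.3],5],[[14,27,30],[0,0,-1],5],[[26,50,15],[0,0,-1.8],5],[[28,55,0],[0,0,-2],5],[[28,55,0],[0,0,-2],5],[[28,55,0],[0,0,-2],5],[[18,36,0],[0,0,-1.2],5],[[9,17,0],[0,0,-0.5],5],[[2,5,0],[0,0,0],5],[[0,0,0],[0,0,0],5]]'

```text
clock: 21.82
position: [0.5633, 0.0294, 0.1495]
ee_rot: [-0.676, 0.737, 0.0, -0.001]
ft_force: [-0.7, -0.8, -2.9]
grip_width: 0.119
```

```bash
python3 - <<'E'
from h import *
st()
E
```

```text
t 21.82 p [0.5633 0.0294 0.1495] xaxis yaw -94.89 z [-0.001 -0.    -1.   ] F [-0.7 -0.8 -2.9] w 10.1
```

>>> play_rows --rows '[[[1.5,0,-12],[0,0,0],5],[[0,0,-38],[0,0,0],5],[[0,0,-38],[0,0,0],5],[[0,0,-20],[0,0,0],5],[[0,0,-9],[0,0,0],5],[[0,0,-4],[0,0,0],5],[[0,0,0],[0,0,0],5]]'

```text
clock: 22.7
position: [0.5659, 0.03, 0.0301]
ee_rot: [-0.676, 0.737, -0.0, 0.0]
ft_force: [-1.0, -0.1, -2.5]
grip_width: 0.12
```

```bash
python3 - <<'E'
from h import *
st(); a=camera('wrist'); cv2.imwrite('pics/w16.png',a)
ci=camera_info('wrist')
for x in(.062,.055):
  for y in (-.016,.016,): print('saddle top',x,y,proj(ci,TW((x,.052+y,.033))).round(0))
E
```

```text
t 22.7 p [0.5659 0.03   0.0301] xaxis yaw -94.9 z [ 0.001 -0.    -1.   ] F [-1.  -0.1 -2.5] w 10.3
saddle top 0.062 -0.016 [[320. 141.]]
saddle top 0.062 0.016 [[242. 141.]]
saddle top 0.055 -0.016 [[320. 158.]]
saddle top 0.055 0.016 [[242. 158.]]
```

View pics/w16.png

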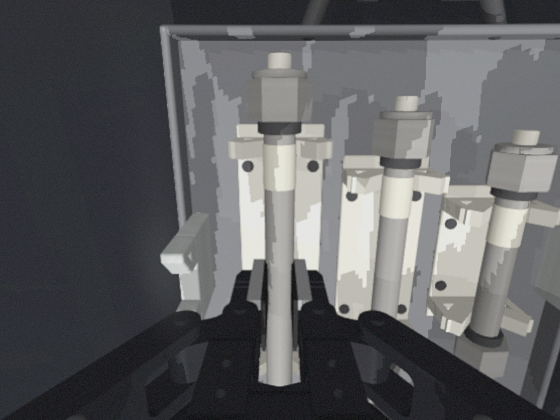

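>>> play_rows --rows '[[[0,0,-4],[0,0,0],5],[[0,0,-3],[0,0,0],5],[[0,0,-1],[0,0,0],5],[[0,0,0],[0,0,0],5]]'

```text
clock: 23.25
position: [0.5653, 0.0297, 0.0214]
ee_rot: [-0.676, 0.737, -0.0, -0.0]
ft_force: [-1.0, -0.4, -2.1]
grip_width: 0.121
```

>>> play_rows --rows '[[[0,0,-1],[0,0,0],5],[[0,0,0],[0,0,0],5]]'

```text
clock: 23.5
position: [0.5655, 0.0296, 0.021]
ee_rot: [-0.676, 0.737, -0.0, -0.0]
ft_force: [-3.9, -2.5, 6.4]
grip_width: 0.119
```

Seated (force reversed). Release and look.

>>> play_rows --rows '[[[0,0,0],[0,0,0],18],[[0,0,0],[0,0,0],26],[[0,0,0],[0,0,0],26],[[0,0,15],[0,0,0],26],[[0,0,35],[0,0,0],26],[[0,0,50],[0,0,0],26],[[0,0,50],[0,0,0],40],[[-10,-25,25],[0,0,0],40],[[-10,-25,0],[0,0,0],40],[[-5,-10,0],[0,0,0],40],[[0,0,0],[0,0,0],40]]'

```text
clock: 24.88
position: [0.5401, -0.0302, 0.1955]
ee_rot: [-0.676, 0.737, -0.0, -0.0]
ft_force: [-0.1, -0.0, -0.7]
grip_width: 0.468
```

```bash
python3 - <<'E'
from h import *
st(); a=camera('wrist'); cv2.imwrite('pics/w17.png',a); crop(a,150,0,560,260,1.9,'w17c.png')
E
```

```text
t 24.88 p [ 0.5401 -0.0302  0.1955] xaxis yaw -94.94 z [ 0. -0. -1.] F [-0.1 -0.  -0.7] w 39.9
```

View pics/w17c.png

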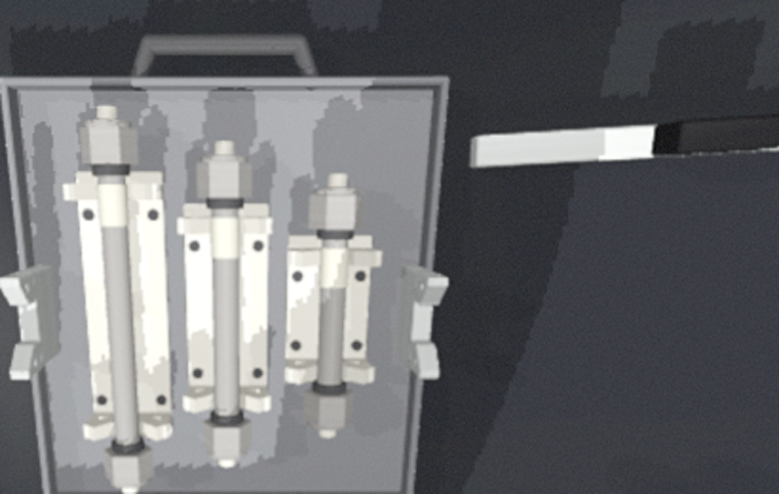

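>>> play_rows --rows '[[[2,-15,0],[0,0,0.3],64],[[4,-45,0],[0,0,0.5],64],[[4,-50,0],[0,0,0.5],64],[[4,-50,-10],[0,0,0.5],64],[[4,-40,-15],[0,0,0.2],64],[[2,-15,-15],[0,0,0],64],[[0,-5,-5],[0,0,0],64],[[0,0,0],[0,0,0],64]]'

```text
clock: 25.92
position: [0.5605, -0.2486, 0.1501]
ee_rot: [-0.69, 0.724, 0.0, 0.0]
ft_force: [-0.3, -0.2, 0.5]
grip_width: 0.748
```

```bash
python3 - <<'E'
from h import *
st(); a=camera('wrist'); cv2.imwrite('pics/w18.png',a)
E
```

```text
t 25.93 p [ 0.5605 -0.2486  0.1501] xaxis yaw -92.8 z [-0.     0.001 -1.   ] F [-0.3 -0.2  0.5] w 63.9
```

View pics/w18.png

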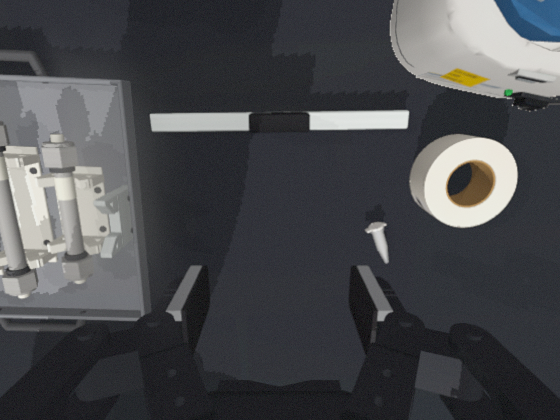

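```bash
python3 - <<'E'
from h import *
ci=camera_info('wrist')
for p in [(395,45),(430,82),(520,98)]: print('centrifuge edge z0',at(ci,*p,0).round(3),'z.05',at(ci,*p,.05).round(3))
for p in [(415,175),(447,145)]: print('roll z.03',at(ci,*p,.03).round(3))
a=cv2.imread('pics/w18.png'); crop(a,140,95,420,145,2.8,'w18c.png')
E
```

```text
centrifuge edge z0 [ 0.677 -0.345  0.   ] z.05 [ 0.67  -0.329  0.05 ]
centrifuge edge z0 [ 0.648 -0.375  0.   ] z.05 [ 0.646 -0.354  0.05 ]
centrifuge edge z0 [ 0.632 -0.449  0.   ] z.05 [ 0.633 -0.416  0.05 ]
roll z.03 [ 0.579 -0.357  0.03 ]
roll z.03 [ 0.601 -0.379  0.03 ]
```

View pics/w18c.png

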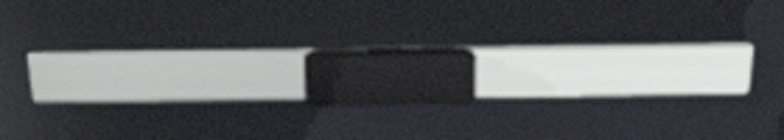

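```bash
python3 - <<'E'
from h import *
ci=camera_info('wrist')
px=[(28,53),(752,44),(749,96),(33,101)]
P=[at(ci,u/2.8+140,v/2.8+95,.012) for u,v in px]
for p in P: print(p.round(4))
c=sum(P)/4; d=P[0]+P[3]-P[1]-P[2]; print('centre',c.round(4),'len',np.linalg.norm(d)/2,'ang',np.degrees(np.arctan2(d[1],d[0])))
print('block', at(ci,140+305/2.8,95+75/2.8,.034), at(ci,140+474/2.8,95+75/2.8,.034))
s=camera_info('side'); S=lambda u,v,z:at(s,u/2.7+140,v/2.7+160,z).round(3)
print('blue box bottom R',S(300,40,0),S(270,75,0),'cup',S(250,100,0)); st()
E
python3 - <<'E'
from h import *
crop(cv2.imread('pics/side0.png'),180,110,340,230,5,'s0c.png')
E
```

```text
[ 0.6349 -0.1481  0.012 ]
[ 0.6271 -0.3548  0.012 ]
[ 0.6127 -0.3549  0.012 ]
[ 0.6215 -0.1473  0.012 ]
centre [ 0.6241 -0.2513  0.012 ] len 0.20728001896340925 ang 87.70586817328793
block [ 0.62606091 -0.22873272  0.034     ] [ 0.62384274 -0.273612    0.034     ]
blue box bottom R [ 0.755 -0.316  0.   ] [ 0.74  -0.213  0.   ] cup [ 0.728 -0.148  0.   ]
t 25.98 p [ 0.5608 -0.2483  0.1507] xaxis yaw -92.77 z [ 0.  0. -1.] F [0.6 0.2 0.7] w 63.9
```

View pics/s0c.png

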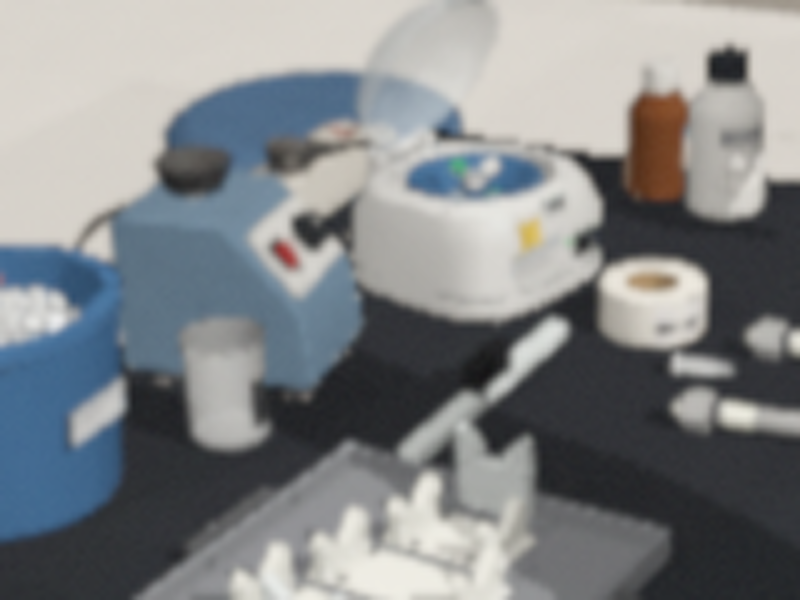

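>>> play_rows --rows '[[[2,0,0],[0,0,5],64],[[8,-1,0],[0,0,10],50],[[10,-1,0],[0,0,10],36],[[10,-1,0],[0,0,10],36],[[10,0,0],[0,0,10],36],[[10,0,0],[0,0,10],36],[[8,0,0],[0,0,10],36],[[4,0,0],[0,0,10],36],[[2,0,0],[0,0,10],36],[[0,0,0],[0,0,5],36],[[0,0,-10],[0,0,0.5],36],[[0,0,0],[0,0,0],36]]'

```text
clock: 27.48
position: [0.6239, -0.2523, 0.1396]
ee_rot: [1.0, -0.021, -0.001, -0.0]
ft_force: [-0.8, -0.7, -0.5]
grip_width: 0.422
```

```bash
python3 - <<'E'
from h import *
st(); a=camera('wrist'); cv2.imwrite('pics/w19.png',a)
E
```

```text
t 27.48 p [ 0.6239 -0.2523  0.1396] xaxis yaw -2.44 z [-0.001  0.    -1.   ] F [-0.8 -0.7 -0.5] w 36.1
```

View pics/w19.png

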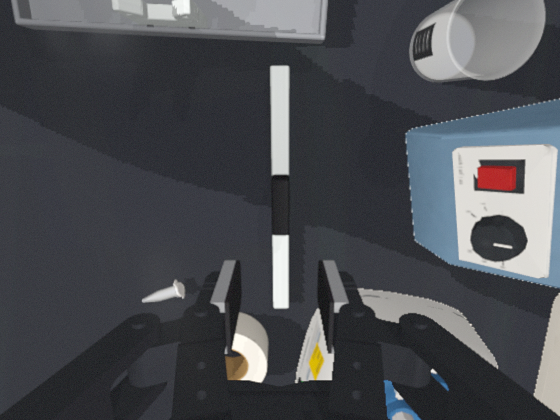

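```bash
python3 - <<'E'
from h import *
ci=camera_info('wrist')
print('block',at(ci,281,177,.034).round(4),at(ci,281,234,.034).round(4)); seg(ci,'bar',(279.5,66),(281,307),.012)
# centrifuge and box points
print(at(ci,330,295,.05).round(3),at(ci,405,135,.1).round(3),at(ci,413,240,.0).round(3))
E
```

```text
block [ 0.626  -0.2269  0.034 ] [ 0.6241 -0.2728  0.034 ]
bar [ 0.6283 -0.1482  0.012 ] [ 0.6208 -0.3542  0.012 ] mid [ 0.6246 -0.2512  0.012 ] L 0.2061 ang 87.9
[ 0.661 -0.32   0.05 ] [ 0.693 -0.193  0.1  ] [ 0.743 -0.297  0.   ]
```

>>> play_rows --rows '[[[0.5,1.5,-10],[0,0,0.3],32],[[0,0,-30],[0,0,0],32],[[0,0,-35],[0,0,0],32],[[0,0,-28],[0,0,0],32],[[0,0,-15],[0,0,0],32],[[0,0,-8],[0,0,0],32],[[0,0,0],[0,0,0],32]]'

```text
clock: 28.4
position: [0.625, -0.2514, 0.0145]
ee_rot: [1.0, -0.018, 0.0, -0.0]
ft_force: [-0.1, -0.2, -1.3]
grip_width: 0.377
```

```bash
python3 - <<'E'
from h import *
st(); a=camera('wrist'); cv2.imwrite('pics/w20.png',a)
E
```

```text
t 28.4 p [ 0.625  -0.2514  0.0145] xaxis yaw -2.09 z [ 0.  0. -1.] F [-0.1 -0.2 -1.3] w 32.2
```

View pics/w20.png

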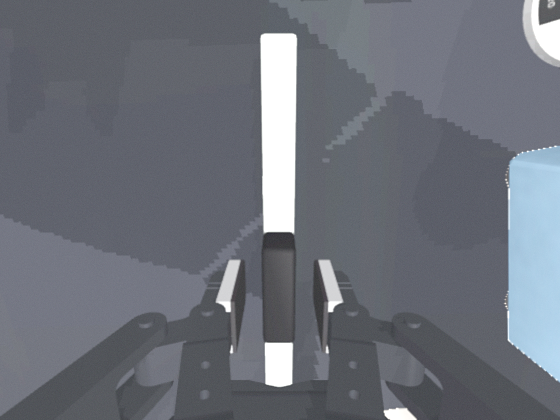

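>>> play_rows --rows '[[[0,0,0],[0,0,0],5],[[0,0,0],[0,0,0],5],[[0,0,0],[0,0,0],5],[[0,0,0],[0,0,0],5],[[0,0,10],[0,0,0],5],[[0,0,30],[0,0,0],5],[[0,0,45],[0,0,0],5],[[0,0,40],[0,0,0],5],[[0,0,10],[0,0,0],5],[[0,0,0],[0,0,0],5]]'

```text
clock: 29.7
position: [0.6248, -0.2516, 0.1495]
ee_rot: [1.0, -0.018, 0.0, 0.0]
ft_force: [0.3, -0.1, -1.7]
grip_width: 0.149
```

```bash
python3 - <<'E'
from h import *
st(); a=camera('wrist'); cv2.imwrite('pics/w21.png',a); target(0)
E
```

```text
t 29.7 p [ 0.6248 -0.2516  0.1495] xaxis yaw -2.1 z [ 0. -0. -1.] F [ 0.3 -0.1 -1.7] w 12.7
lane 0.5623 -0.0224 -4.89
```

View pics/w21.png

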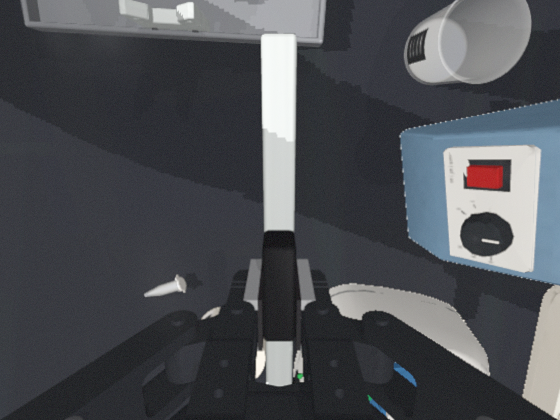

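```bash
python3 - <<'E'
from h import *
ci=camera_info('wrist'); o=readout.get_obs(); M=R.from_quat(o['ee_rot']).as_matrix()
for u in(262,297):
    P=at(ci,u,35,o['position'][2]-.002); l=M.T@(P-o['position']); print(l.round(4))
for u,v in((264,228),(293,228)):
    P=at(ci,u,v,o['position'][2]-.002); l=M.T@(P-o['position']); print(l.round(4))
E
```

```text
[-0.0072 -0.1034  0.002 ]
[ 0.0063 -0.1034  0.002 ]
[-0.0076 -0.024   0.002 ]
[ 0.0057 -0.024   0.002 ]
```

>>> play_rows --rows '[[[-3,10,0],[0,0,-0.3],5],[[-10,36,0],[0,0,-0.5],5],[[-14,50,0],[0,0,-0.7],5],[[-14,50,0],[0,0,-0.5],5],[[-13,48,0],[0,0,-0.5],5],[[-6,25,0],[0,0,-0.3],5],[[-2.5,10,0],[0,0,0],5],[[0,0,-10],[0,0,0],5],[[0,0,-20],[0,0,0],5],[[0,0,-10],[0,0,0],5],[[0,0,0],[0,0,0],5]]'

```text
clock: 31.12
position: [0.5616, -0.0231, 0.1079]
ee_rot: [0.999, -0.043, -0.001, -0.0]
ft_force: [-0.1, -0.2, -0.6]
grip_width: 0.144
```

```bash
python3 - <<'E'
from h import *
st(); a=camera('wrist'); cv2.imwrite('pics/w22.png',a); crop(camera('side'),190,140,340,260,5,'s22.png')
E
```

```text
t 31.12 p [ 0.5616 -0.0231  0.1079] xaxis yaw -4.94 z [-0.002  0.001 -1.   ] F [-0.1 -0.2 -0.6] w 12.3
```

View pics/w22.png

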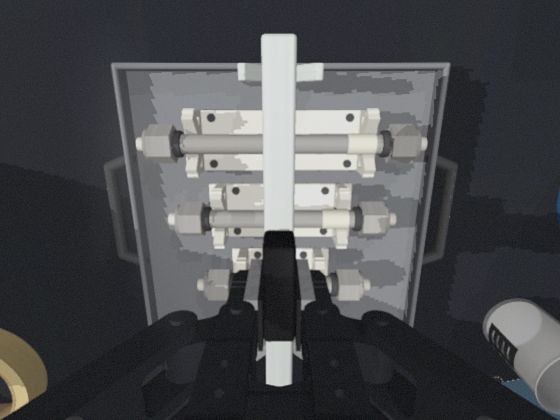

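View pics/s22.png

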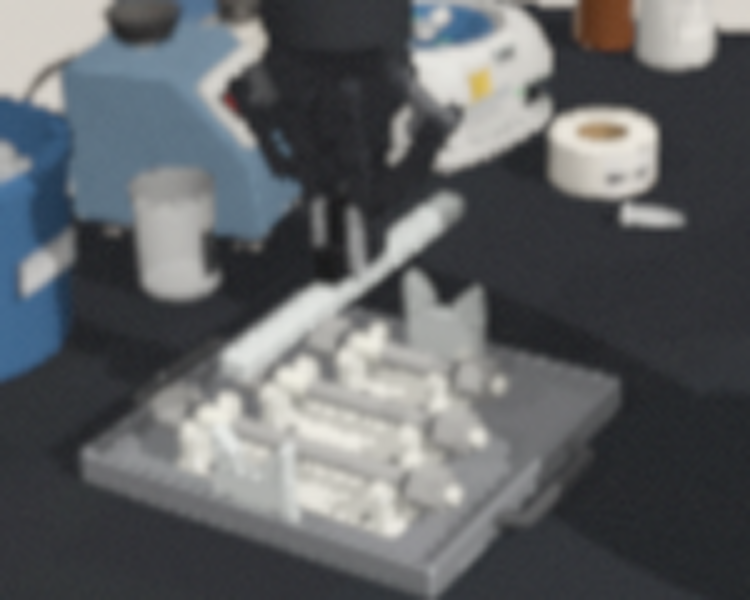

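>>> play_rows --rows '[[[0.5,0.5,-8],[0,0,0],5],[[0,0,-15],[0,0,0],5],[[0,0,-10],[0,0,0],5],[[0,0,-4],[0,0,0],5],[[0,0,0],[0,0,0],5]]'

```text
clock: 31.85
position: [0.5627, -0.0219, 0.072]
ee_rot: [0.999, -0.043, -0.0, -0.0]
ft_force: [-0.8, 0.6, -0.8]
grip_width: 0.152
```

```bash
python3 - <<'E'
from h import *
st(); a=camera('wrist'); cv2.imwrite('pics/w23.png',a)
E
```

```text
t 31.85 p [ 0.5627 -0.0219  0.072 ] xaxis yaw -4.88 z [-0.  0. -1.] F [-0.8  0.6 -0.8] w 13.0
```

View pics/w23.png

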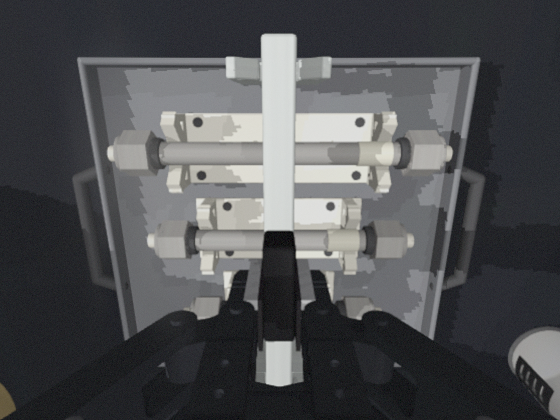

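>>> play_rows --rows '[[[0,0,-6],[0,0,0],5],[[0,0,-6],[0,0,0],5],[[0,0,-4],[0,0,0],5],[[0,0,-3],[0,0,0],5],[[0,0,0],[0,0,0],5]]'

```text
clock: 32.52
position: [0.5627, -0.022, 0.0531]
ee_rot: [0.999, -0.043, -0.0, -0.0]
ft_force: [-0.0, -0.5, -0.6]
grip_width: 0.146
```

>>> play_rows --rows '[[[0,0,-2],[0,0,0],5],[[0,0,-1.5],[0,0,0],5],[[0,0,0],[0,0,0],5]]'

```text
clock: 32.9
position: [0.5629, -0.022, 0.05]
ee_rot: [0.999, -0.043, 0.0, 0.0]
ft_force: [-1.3, 0.5, 1.5]
grip_width: 0.149
```

>>> play_rows --rows '[[[0,0,0],[0,0,0],16],[[0,0,0],[0,0,0],24],[[0,0,0],[0,0,0],28],[[0,0,0],[0,0,0],28],[[0,0,12],[0,0,0],28],[[0,0,30],[0,0,0],28],[[0,0,50],[0,0,0],40],[[0,-25,40],[0,0,0],40],[[0,-40,15],[0,0,0],40],[[0,-20,0],[0,0,0],40],[[0,0,0],[0,0,0],40]]'

```text
clock: 34.28
position: [0.5623, -0.1082, 0.1961]
ee_rot: [0.999, -0.044, -0.0, -0.0]
ft_force: [0.1, 1.5, -0.1]
grip_width: 0.466
```

```bash
python3 - <<'E'
from h import *
st(); a=camera('wrist'); cv2.imwrite('pics/w24.png',a); crop(camera('side'),190,140,340,260,5,'s24.png')
ci=camera_info('wrist')
def box(x0,x1,y0,y1,z,c):
    q=proj(ci,TW(np.array([(x0,y0,z),(x1,y0,z),(x1,y1,z),(x0,y1,z)])))
    cv2.polylines(a,[np.round(q*8).astype(int)],True,c,1,cv2.LINE_AA,3)
box(-.007,.007,-.104,.104,.0465,(0,0,255)); box(-.007,.007,-.023,.023,.0685,(0,255,0))
cv2.imwrite('pics/w24o.png',a)
E
```

```text
t 34.27 p [ 0.5623 -0.1082  0.1961] xaxis yaw -5.04 z [-0.001  0.    -1.   ] F [ 0.1  1.5 -0.1] w 39.8
```

View pics/w24o.png

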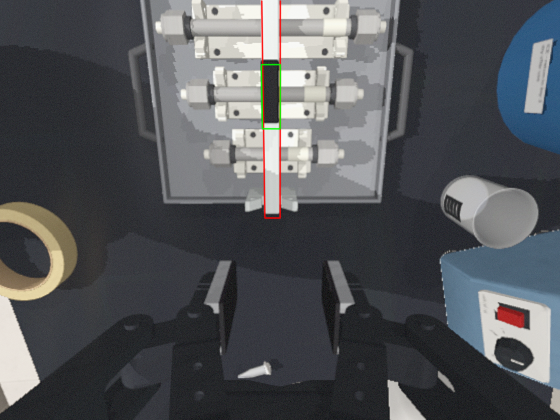

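View pics/s24.png

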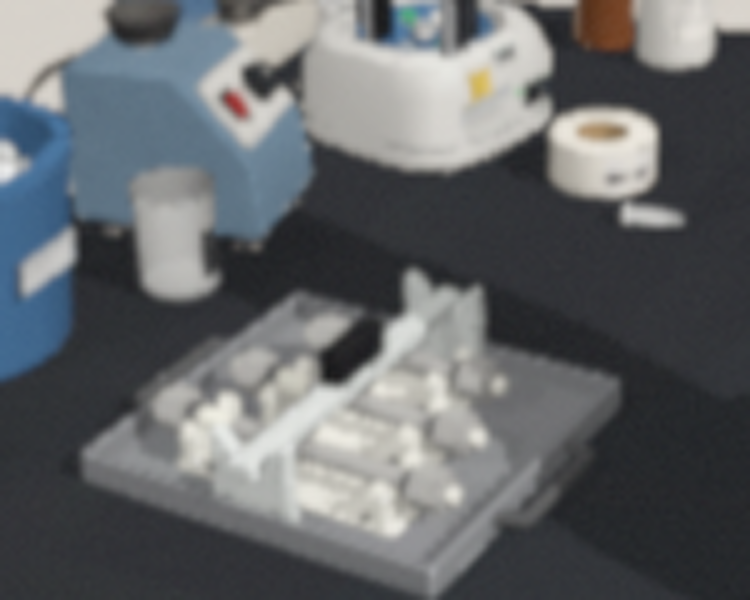

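```bash
python3 - <<'E'
from h import *
crop(cv2.imread('pics/w24.png'),130,0,410,225,2.6,'w24c.png')
E
```

```text
(no output)
```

View pics/w24c.png

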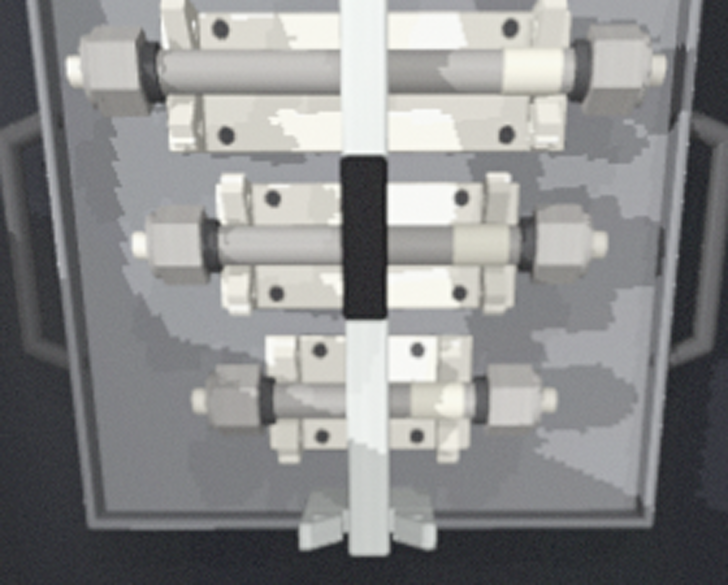

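```bash
python3 - <<'E'
from h import *
st(); print(manip.hand_in())
E
```

```text
t 34.38 p [ 0.5624 -0.1055  0.1961] xaxis yaw -4.82 z [-0.001  0.001 -1.   ] F [ 0.1  0.  -0.1] w 39.8
the job is handed in; nothing more can be done
None
```

I laid the short, medium and long columns in their matching V-cradles, then dropped the hold-down bar into the slots of both side brackets. I handed the job in at 34.4 s with the gripper open and clear of everything.

- **Columns:** the last wrist picture shows each tube down in both Vs with a nut outside each saddle. The short column sits about 2 mm off centre, within its 8 mm play.
- **Bar:** it lies where my model of the seated bar puts it, and the side camera shows it in both slots.
- **Open columns:** I never touched the two columns with a missing nut. They are outside the last close-up pictures, so I did not check them again at the end.
- **Forces:** no wrist reading I took went above about 8 N.
- **Disagreement:** my first estimate of the tray's x position was about 2 mm off from a closer view of the saddles. I corrected for it (about 1.5 mm in the tray estimate) before setting down the first column.

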